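# Proof-pull the long peg of a freshly painted hanging rail

### The arm

A 6-joint arm with a two-finger parallel gripper is mounted at the origin on the work surface. World frame = base frame: x ahead of the robot, y to its left, z up, the work surface at z = 0. Lengths are in mm, angles in degrees, forces in N, time in s.
With the tool pointing down it reaches from about 275 to 1000 mm from the base axis. Payload 8.4 kg.
Tool frame: the origin (TCP) lies on the centre line of the jaws, within the pads' length; the fingertips stand 17 mm ahead of it and the grasp point (between the pads) lies 2 mm behind it (arm.tip_extent is the z of the fingertips in the tool frame, in mm); z points along the fingers, y is the direction in which the jaws open and shut (so a half turn about z gives the same grasp; the last joint's range is limited). The gripper opens to 85 mm and grips with 20 to 120 N. Pads are 22 mm wide; open, the fingers measure 114 mm over their backs; the gripper's body (76 mm by 85 mm) begins 54 mm behind the grasp point. The pads swing forward as they close: fully open they stand 13 mm farther back than shut.
Start: joints at [67.586, 20.225, 93.587, -0, 66.188, -0.138], TCP at [236.923, 578.356, 248.281] pointing down, gripper open.
Joint ranges: [-150.9, 150.9], [-52.94, 120.26], [3.33, 152.33], [-74.26, 254.26], [0, 154.13], [-172.89, 172.89]. Speed limits (degrees/s): [127.2, 127.2, 159.86, 180, 180, 180].

### API

Orientations are given as [roll, pitch, yaw] about the fixed x, y, z axes, in that order (R = Rz(yaw) Ry(pitch) Rx(roll)).
In Python, from cell import arm gives the robot as it stands.
- The arm moves only by the tool send_rows, never from a script. Its argument "steps" is a list of rows, each a list of 3 entries, a list of its own where there are three numbers: the shift along the tool's x, y, z in m, then the turn, a rotation vector about the tool's x, y, z in degrees, then the closure in counts, from 0 (fully open) to 255 (shut). A call has 1 to 10 rows; each row is the pose to reach, as a shift and turn from the pose commanded when the call began, along the tool's axes at that moment; what a row does not reach only later rows make up. A row lasts 1/8 s, in which the tool goes at most 62.5 mm and 10.7 degrees, less where a joint would pass 70% of its speed; a pose out of reach is approached as far as the arm can. A call with a gripper value outside its range is refused whole. The fingers move at their own pace and stop on an object; "grip_force" is the grip in N (left out, the last holds). Time passes only in rows, so rows that repeat a pose let the fingers close. It gives the time, the measured TCP pose, the force and the opening at its end, in the units of the state.
- arm.get_obs(): the state, without advancing time (a new reading comes with each control period).
- arm.camera(name): name is "side" or "top" or "wrist"; returns (picture, depth): 400x640x3 uint8, blue, green, red; 400x640 float32, mm along the optical axis (not along the pixel's ray), 0 where there is no reading.
- arm.calibration(name): a dict with "intrinsics" (3x3 intrinsics, pixels), "D" ([k1, k2, p1, p2, k3] as OpenCV has them; the pictures are not rectified), "R" (3x3) and "t" (3): a world point X has camera coordinates R X + t; the wrist camera has in their place "hand_eye" (4x4, takes a point from camera to tool coordinates, whose origin is the TCP and whose axes are the flange's). Camera axes: x right, y down, z forward; pixel columns grow to the right and rows downward; lengths in mm; the calibration is good to about 2 mm. A picture is of the moment at which its call begins: read the wrist's pose just before it. calibration takes no time and is no camera call.
- arm.finish_job(): hands the job in, once; it reports no verdict.
Trained networks look in the newest picture that a camera, given by its name, has taken for a name from the list of things; names that differ only in an ending like _2 or _b are one class to them, and where a whole thing is asked for, a point or a joint stands for the part that bears it (a point fixed in the world has none). Each returns a list of dicts, best first, with "confidence" (0 to 1); they miss things now and then, are a little off and sometimes report something else, mostly with a low value. They report only what shows in the picture. A call takes as long as a camera call. They do not tell look-alikes from the thing itself.
- arm.masks_of(query, camera): "region" (400x640 bool, what is visible of it).
- arm.tip_of(query, camera): "position" ([x, y, z] in mm, in world coordinates, good to about 4 mm: a listed point, or the origin of a listed thing).
The state is a dict: "time_s": time; "qpos": joint angles; "joint_vel": joint speeds; "joint_efforts": joint torques, N m; "tcp_pos": TCP position; "tcp_rot": TCP orientation; "force": force on the tool from outside, world axes, zero at the start; "wrist_torque": the same for the moment, N m; "width": opening from 0.0 (shut) to 1.0 (fully open).
Only numpy, scipy, OpenCV 4.12 (cv2) and the standard library are available. Lean on these libraries where they do the work, as an engineer would, in place of code of your own. Each camera call takes 0.05 s, during which the arm holds its last target.

### The job

Proof-test the long peg in the newly painted hanging rail: pick up the spring balance, slip its hook over the long peg from above, then ease it back level and straight off the rail's lower edge (the long edge nearer the robot), square to the rail, until the wide collar on the draw rod stands half out of the housing, and keep that pull on: finish while still holding it, balance clear of the bench and everything except the peg. Go gently: the glue is young, so never knock a peg or pull so far that the thin overload ring beyond the collar comes out, and the paint is soft, so do not press on the painted rail with balance or gripper. Leave the other things on the bench where they lie.

Things in the scene. Friction and masses are not known exactly. Their poses are not given: they have to be found in the camera images.
- gauge: spring balance lying on the bench, left or right: flat-sided aluminium housing 120 (x) x 28 (y) x 34 (z) mm, black end caps, small ring at the back end, steel draw rod with a hook at the front end. About 200 g. Origin: centre of the housing's underside; +x points along the rod to the hook, z up. Rod axis 20 mm above the underside; front face (mouth) at x = 60 mm
- draw_rod (a joint): how far the 8 mm rod is drawn out, m: 0 = in (start), 0.050 = end stop. A spring pulls it in: 2 N to start it, then 0.2 N per mm, 8 N at 0.030. Its wide brass collar (10 mm long, 18 mm across), hidden at first, shows at the mouth from 0.025, stands half out at 0.030, fully out at 0.035. A thin brass overload ring behind it shows from 0.043
- hook (a point): centre of the hook's round bend, on the rod axis, 60 mm ahead of the mouth when the rod is in. The hook lies in the gauge's x-y plane: 6 mm bar around a 26 mm bore, 38 mm over all, open at the side (-y, towards the housing). It goes over a peg from above; under pull the bend's far side bears on the peg and this centre is 7 mm from the peg's axis, on the housing's side
- jig: the fixed plywood painting board under the rail, 140 (x) x 450 (y) x 12 mm, with small wooden cleats (up to 26 mm above the bench) along the rail's long edges that hold it. Origin: centre of its underside
- rail: freshly painted off-white hanging rail lying flat on its painting board, fixed: 90 (x) x 410 (y) x 22 mm, round ends. Origin: centre of its underside, 12 mm above the bench; its painted top is 34 mm above the bench. Long axis y; -x points to its lower edge, nearer the robot, the way loads will hang on the pegs
- peg_long: long steel peg standing upright on the rail: diameter 12 mm, 75 mm tall (top 109 mm above the bench), foot collar 20 mm wide, 3 mm high. Origin: centre of its foot, on the rail's top. It may be in any of the three peg places: the rail's middle or 110 mm either side of it
- peg_short1: a short steel peg, diameter 12 mm, 40 mm tall, on the rail in one of the other two places. Origin: centre of its foot
- peg_short2: the other short steel peg, the same
- brush: a flat paint brush lying on the bench, wooden handle and steel ferrule, 200 x 50 x 16 mm, origin under the ferrule end of the handle, handle along its -x; it may lie left or right, on the side where the spring balance is not. Bystander
- cup: an empty clear plastic mixing cup, rim diameter 96 mm, 105 mm tall, origin under its centre. Bystander
- tin: a closed plain metal paint tin, diameter 100 mm, 115 mm tall, origin under its centre. Bystander
- tape: a roll of masking tape lying flat, diameter 110 mm, 24 mm high, origin under its centre. Bystander
- sanding_block: a cork sanding block, 105 x 70 x 28 mm, origin under its centre. Bystander
- stir_stick: a flat wooden stirring stick lying on the bench, 28 x 220 x 5 mm, origin under its centre, long along its y. Bystander, in front of the rail
Not all that is in view belongs to the job. What is shaped like the gauge but red is not meant.

How it is judged (in metres and radians):
On the way, in this order (a step that is already met when the one before it is completed fails the run):
1. the spring balance is picked up, clear of the bench, with the draw rod still in (height (world z) of gauge above 0.015 m and contact force between the fingers and gauge above 1 N and value of joint draw_rod below 0.005 m), for 0.2 s.
2. its hook is round the long peg, below the peg's top (horizontal distance between hook and peg_long below 0.012 m and z of hook in the frame of peg_long between 0 and 0.068 m), for 0.1 s.
At the end, for the whole second after the job is handed in: The gripper still holds the balance clear of bench, rail and painting board, on the lower-edge side, level and square to the rail within 0.2 rad; the hook is round the long peg and pulls on it; the rod is out 25 to 35 mm (housing mouth within the wide collar), all through the last second (value of joint draw_rod between 0.025 and 0.035 m and horizontal distance between hook and peg_long below 0.012 m and z of hook in the frame of peg_long below 0.068 m and contact force between gauge and peg_long above 4 N and contact force between the fingers and gauge above 1 N and height (world z) of gauge above 0.015 m and contact force between gauge and rail below 0.5 N and contact force between gauge and jig below 0.5 N and x of gauge in the frame of rail below -0.05 m and angle between the x axis of gauge and the x axis of rail, either way round below 0.2 rad and angle between gauge's own z axis and vertical below 0.2 rad); the arm keeps its last pose, push and grip.
It fails at once if the thin overload ring comes out (draw rod beyond 43 mm) (value of joint draw_rod above 0.043 m).
It fails at once if a peg is knocked or loaded with more than 20 N (contact force between anything else and peg_long above 20 N or contact force between anything else and peg_short1 above 20 N or contact force between anything else and peg_short2 above 20 N).
It fails at once if the balance or the robot presses on the painted rail with more than 5 N (contact force between any of gauge, the arm, the fingers and rail above 5 N).
It fails at once if another thing on the bench is moved more than 30 mm (distance of any of brush, cup, tin, tape, sanding_block, stir_stick from where it was at the start of the episode above 0.03 m).
It also fails if it takes over 48 s, if anything falls off the work surface, if the arm or the gripper's body presses on something with over 40 N, if the wrist force passes 120 N, or if a joint passes its speed limit or range.

## Working session

There is one attempt and no reset: what is moved stays moved. The work goes in short steps, Python scripts to look and compute and a tool call to move; the robot and the scene stay as the last step left them, time stands still between calls to the robot, and variables do not carry over. Pictures are saved under pics/ and viewed, and the job is handed in when it is done.

Besides the shell and the picture viewer there is one more tool, called after "Request:" in YAML: its name, and indented under it one key for each argument. send_rows: Moves the arm, as the interface text tells. Its arguments: {"type":"object","properties":{"steps":{"type":"array","items":{"type":"array"}},"grip_force":{"type":"number"}},"required":["steps"]}

```bash
ls; mkdir -p pics; python3 - <<'E'
from cell import arm
import cv2
print(arm.get_obs())
for c in ("top","side"):
    p,d=arm.camera(c); cv2.imwrite(f"pics/{c}0.png",p)
    k=arm.calibration(c); print(c,k)
    for q in ("gauge","hook","rail","peg_long","peg_short1","brush","cup","tin","tape","sanding_block","stir_stick"):
        print(c,q,[(round(r['confidence'],2),[round(float(v)) for v in r['position']]) for r in arm.tip_of(q,c)])
print(arm.calibration("wrist"),arm.tip_extent)
E
```

```text
pics
{'time_s': 0.0, 'qpos': array([ 6.75858566e+01,  2.02621134e+01,  9.36305489e+01, -2.52625189e-03,
        6.61873530e+01, -1.38481709e-01]), 'joint_vel': array([ 0.01058575,  0.01547513,  0.05882029,  0.05268901, -0.03341996,
       -0.00754889]), 'joint_efforts': array([-7.51951611e-04, -6.05238175e+01, -3.42074883e+01, -9.03895830e-05,
        9.32738709e-03, -3.56980280e-06]), 'tcp_pos': array([236.75954053, 577.91894687, 247.55473213]), 'tcp_rot': array([-1.79919979e+02,  2.11636638e-03,  1.57725361e+02]), 'force': array([ 0.74929038, -0.58920684, -0.01413819]), 'wrist_torque': array([-0.01312501, -0.03665367, -0.00309095]), 'width': 0.9938393735041703}
top {'intrinsics': array([[407.00653501,   0.        , 315.2065866 ],
       [  0.        , 407.00653501, 197.87370916],
       [  0.        ,   0.        ,   1.        ]]), 'D': array([0.03251755, 0.        , 0.        , 0.        , 0.        ]), 'R': array([[ 0.01348849, -0.99958356,  0.02551009],
       [-0.98918688, -0.01706566, -0.14566427],
       [ 0.14603896, -0.02326946, -0.98900513]]), 't': array([ -20.34007498,  5
[... 1514 characters left out ...]
lock [(0.58, [581, 528, 0])]
side stir_stick [(0.85, [397, -30, 2]), (0.44, [662, -26, -1])]
{'intrinsics': array([[302.14225965,   0.        , 319.63800157],
       [  0.        , 302.14225965, 197.28863033],
       [  0.        ,   0.        ,   1.        ]]), 'D': array([-0.05047095,  0.        ,  0.        ,  0.        ,  0.        ]), 'hand_eye': array([[ 3.86006789e-04, -9.63787041e-01, -2.66672814e-01,
         6.86350988e+01],
       [ 9.99999873e-01,  2.85454924e-04,  4.15824101e-04,
         1.76634204e-01],
       [-3.24642812e-04, -2.66672940e-01,  9.63787029e-01,
        -1.24733745e+02],
       [ 0.00000000e+00,  0.00000000e+00,  0.00000000e+00,
         1.00000000e+00]])} 17.0
```

View pics/top0.png

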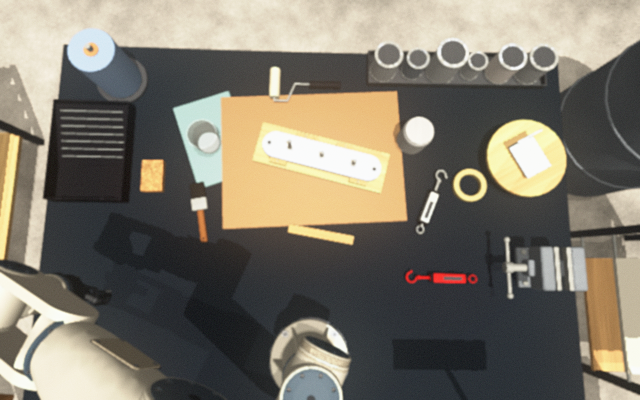

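View pics/side0.png

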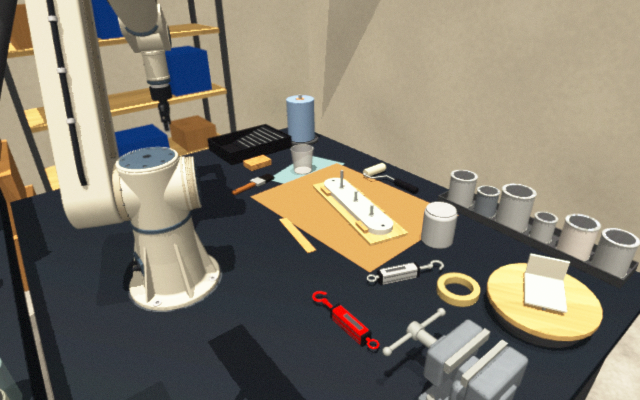

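The white gauge lies on the right: centre about (494,-392) and hook about (605,-437). In the side view the long peg is the left one (341,178), at about (686,79). The rail's yaw is about -14°. I'll fly over the peg for a wrist view, then go on to the gauge.

Request:
send_rows:
  steps:
    - [[-0.03, -0.015, 0], [0, 0, 0], 0]
    - [[-0.08, -0.04, 0], [0, 0, 0], 0]
    - [[-0.135, -0.065, 0], [0, 0, 0], 0]
    - [[-0.19, -0.092, 0], [0, 0, 0], 0]
    - [[-0.245, -0.118, 0], [0, 0, 0], 0]
    - [[-0.3, -0.145, 0], [0, 0, 0], 0]
    - [[-0.355, -0.172, 0], [0, 0, 0], 0]
    - [[-0.41, -0.198, 0], [0, 0, 0], 0]
    - [[-0.465, -0.225, 0], [0, 0, 0], 0]
    - [[-0.52, -0.25, 0], [0, 0, 0], 0]

```text
time_s: 2.45
tcp_pos: [624.6, 148.2, 248.5]
tcp_rot: [180.0, 0.0, 157.7]
force: [-0.4, 0.8, -0.8]
width: 0.999
```

Request:
send_rows:
  steps:
    - [[-0.045, -0.02, 0.01], [0, 0, 0], 0]
    - [[-0.075, -0.036, 0.02], [0, 0, 0], 0]
    - [[-0.085, -0.041, 0.02], [0, 0, 0], 0]
    - [[-0.085, -0.041, 0.02], [0, 0, 0], 0]
    - [[-0.085, -0.041, 0.02], [0, 0, 0], 0]

```text
time_s: 3.08
tcp_pos: [685.9, 80.9, 228.8]
tcp_rot: [180.0, 0.0, 157.8]
force: [-0.9, -0.3, -0.3]
width: 1.002
```

```bash
cat > h.py <<'E'
from cell import arm
import numpy as np, cv2
from scipy.spatial.transform import Rotation as Ro
def obsT():
    o=arm.get_obs(); return Ro.from_euler('xyz',o['tcp_rot'],degrees=True).as_matrix(),np.array(o['tcp_pos']),o
def cam(c,T=None):
    k=arm.calibration(c)
    if c=='wrist':
        R,p=T; H=np.array(k['hand_eye'])
        Rc=R@H[:3,:3]; tc=R@H[:3,3]+p   # cam->world
        return k['intrinsics'],k['D'],Rc,tc
    return k['intrinsics'],k['D'],k['R'].T,-k['R'].T@k['t']
def ray(uv,C):
    K,D,R,t=C
    n=cv2.undistortPoints(np.array(uv,float).reshape(-1,1,2),K,D).reshape(-1,2)
    return (R@np.c_[n,np.ones(len(n))].T).T,t
def onz(uv,z,C):
    r,t=ray(uv,C); s=(z-t[2])/r[:,2]; return t+s[:,None]*r
def proj(X,C):
    K,D,R,t=C
    rv,_=cv2.Rodrigues(R.T); return cv2.projectPoints(np.array(X,float).reshape(-1,1,3),rv,-R.T@t,K,D)[0].reshape(-1,2)
E
python3 - <<'E'
from h import *
R,p,o=obsT(); print(o['time_s'],p,o['tcp_rot'])
im,d=arm.camera('wrist'); cv2.imwrite('pics/w1.png',im); np.savez('w1.npz',im=im,d=d,R=R,p=p)
for q in ("peg_long","peg_short1","rail"):
    print(q,[(round(r['confidence'],2),[round(float(v)) for v in r['position']]) for r in arm.tip_of(q,'wrist')])
C=cam('wrist',(R,p)); print(proj([[686,79,109],[686,79,34]],C))
E
```

```text
3.075 [685.94180215  80.88228297 228.82358711] [1.79974563e+02 2.95029333e-03 1.57775200e+02]
peg_long [(0.92, [683, 77, 35])]
peg_short1 [(0.71, [635, -140, 33]), (0.64, [660, -30, 33])]
rail [(0.97, [661, -30, 16])]
[[317.19257089 199.26706944]
 [317.68088049 180.31930517]]
```

View pics/w1.png

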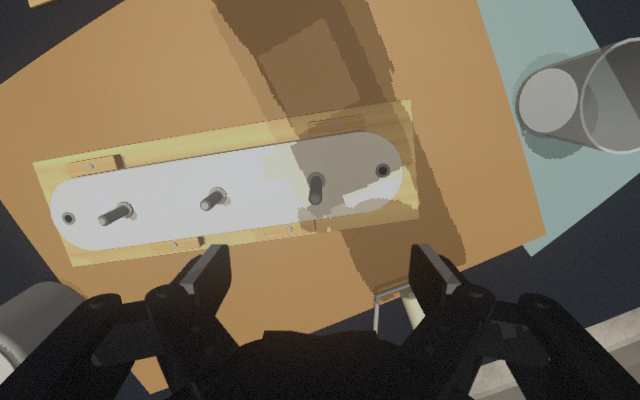

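The wrist view shows the long peg near (316,190) and the short pegs near (212,198) and (115,213). I'll enlarge it for precise positions.

```bash
python3 - <<'E'
import cv2
im=cv2.imread('pics/w1.png')
a=cv2.resize(im[160:240,80:240],None,fx=5,fy=5,interpolation=cv2.INTER_CUBIC)
b=cv2.resize(im[165:215,290:350],None,fx=10,fy=10,interpolation=cv2.INTER_CUBIC)
b=cv2.convertScaleAbs(b,alpha=1.5)
cv2.imwrite('pics/w1a.png',a);cv2.imwrite('pics/w1b.png',b)
E
```

```text
(no output)
```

View pics/w1a.png

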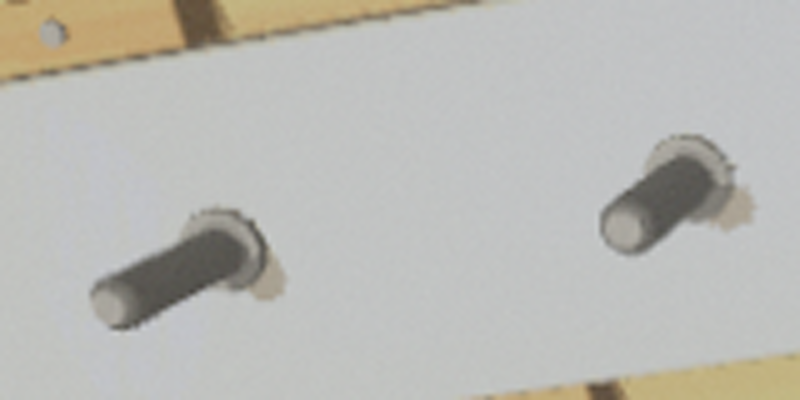

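View pics/w1b.png

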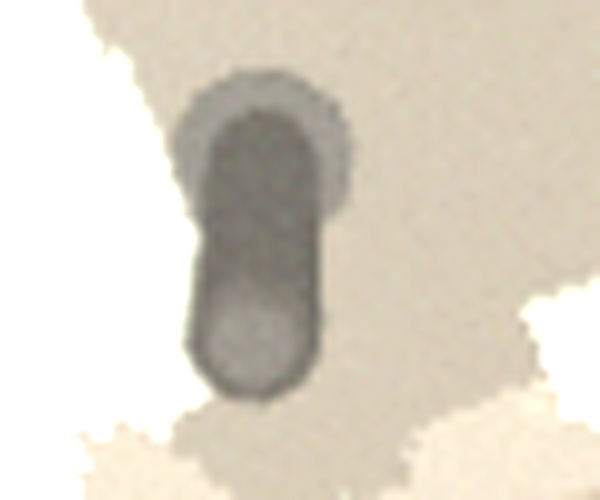

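```bash
python3 - <<'E'
from h import *
z=np.load('w1.npz'); C=cam('wrist',(z['R'],z['p']))
L=onz([315,198.1],109,C)[0];Lf=onz([315.9,180.3],37,C)[0]
M=onz([205.2,205.6],74,C)[0];Mf=onz([217.6,195],37,C)[0]
F=onz([102.6,220.6],74,C)[0];Ff=onz([124.4,209.2],37,C)[0]
print(L,Lf,M,Mf,F,Ff)
for A,B in((L,F),(Lf,Ff)):
    d=A-B; print(np.hypot(d[0],d[1]),np.degrees(np.arctan2(-d[0],d[1])))
E
```

```text
[684.36014371  77.68135505 109.        ] [684.6629418   77.50542414  37.        ] [659.77981567 -28.47810683  74.        ] [659.16606947 -27.98876389  37.        ] [ 633.9491275  -134.06108084   74.        ] [ 633.56477335 -134.25750299   37.        ]
217.6605837395753 -13.391511993838296
217.8406760119596 -13.566082593505934
```

Long peg at (684.5,77.6), rail yaw -13.5°. Next, over the gauge.

Request:
send_rows:
  steps:
    - [[-0.005, -0.025, 0], [0, 0, 0], 0]
    - [[-0.01, -0.08, 0], [0, 0, 0], 0]
    - [[-0.02, -0.14, 0], [0, 0, 0], 0]
    - [[-0.025, -0.2, 0], [0, 0, 0], 0]
    - [[-0.035, -0.26, 0], [0, 0, 0], 0]
    - [[-0.04, -0.32, 0.01], [0, 0, 0], 0]
    - [[-0.05, -0.38, 0.03], [0, 0, 0], 0]
    - [[-0.06, -0.435, 0.05], [0, 0, 0], 0]
    - [[-0.06, -0.485, 0.065], [0, 0, 0], 0]
    - [[-0.06, -0.51, 0.07], [0, 0, 0], 0]

```text
time_s: 4.53
tcp_pos: [546.1, -417.4, 157.2]
tcp_rot: [-180.0, -0.1, 157.6]
force: [1.0, 0.6, 0.3]
width: 1.003
```

Request:
send_rows:
  steps:
    - [[0, 0, 0], [0, 0, 0], 0]
    - [[0, 0, 0], [0, 0, 0], 0]

```text
time_s: 4.78
tcp_pos: [549.0, -414.3, 158.9]
tcp_rot: [180.0, 0.0, 157.7]
force: [0.3, 0.0, -0.3]
width: 0.998
```

```bash
python3 - <<'E'
from h import *
R,p,o=obsT(); print(o['time_s'],p,o['tcp_rot'])
im,d=arm.camera('wrist'); cv2.imwrite('pics/w2.png',im); np.savez('w2.npz',im=im,d=d,R=R,p=p)
for q in ("gauge","hook"):
    print(q,[(round(r['confidence'],2),[round(float(v)) for v in r['position']]) for r in arm.tip_of(q,'wrist')])
E
```

```text
4.775 [ 549.04735145 -414.26745003  158.91811211] [1.79984196e+02 3.42854599e-02 1.57738590e+02]
gauge [(0.84, [494, -389, -3])]
hook [(0.81, [603, -439, 19])]
```

View pics/w2.png

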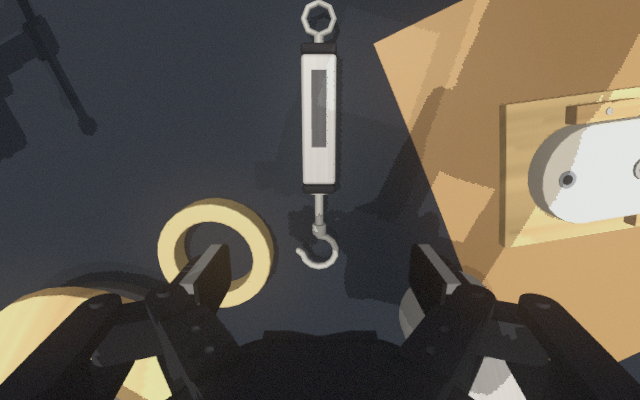

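```bash
python3 - <<'E'
import cv2
im=cv2.imread('pics/w2.png')
a=cv2.resize(im[0:70,270:370],None,fx=8,fy=8,interpolation=cv2.INTER_CUBIC)
b=cv2.resize(im[175:275,280:370],None,fx=6,fy=6,interpolation=cv2.INTER_CUBIC)
for n,x in(('a',a),('b',b)): cv2.imwrite(f'pics/w2{n}.png',cv2.convertScaleAbs(x,alpha=1.8,beta=10))
E
```

```text
(no output)
```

View pics/w2a.png

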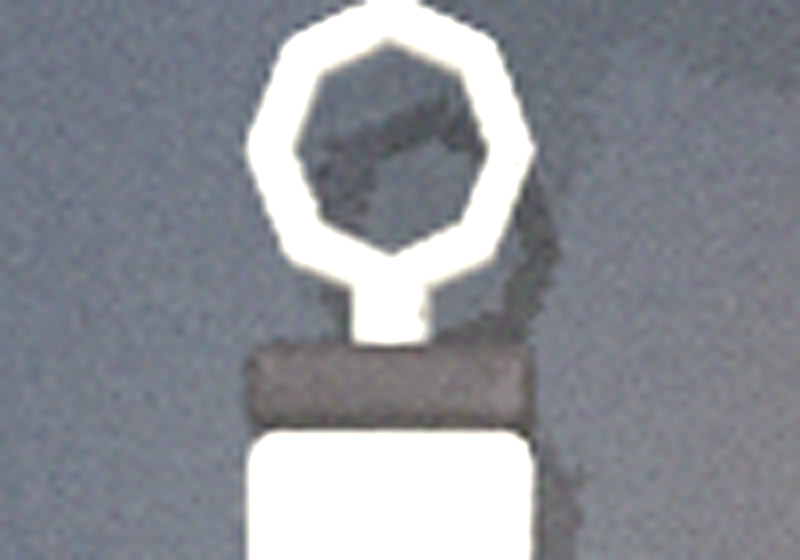

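View pics/w2b.png

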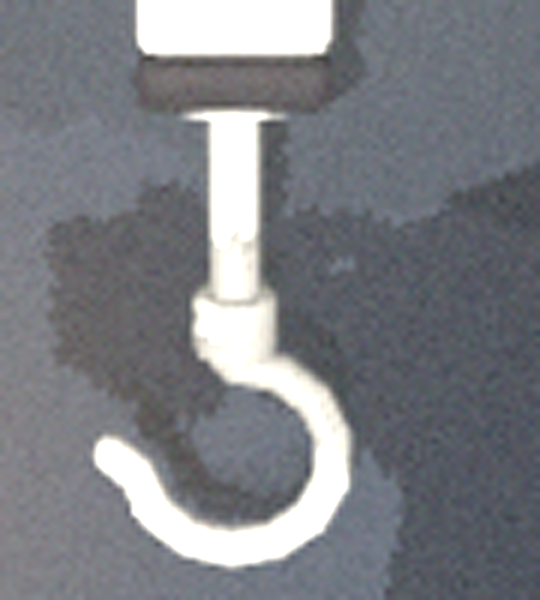

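```bash
python3 - <<'E'
from h import *
z=np.load('w2.npz'); C=cam('wrist',(z['R'],z['p']))
P=onz([[318.3,43],[318.5,193]],34,C); print(P)
d=P[1]-P[0]; L=np.hypot(*d[:2]); print(L,np.degrees(np.arctan2(d[1],d[0])))
c=P.mean(0); u=d/L; print('c',c)
H=onz([[317.9,248.5]],20,C)[0]; print('hook',H, 'pred',P[1]+60*u, 'along',(H-c)@u, 'lat', np.cross(u[:2],(H-c)[:2]))
R,p=z['R'],z['p']; print('tool shift to c',R.T@(c-p)); print(proj(np.c_[(c+120*u)[None,:2],20],C))
# depth checks
print(z['d'][120,318], z['d'][120,260])
X=lambda u,v:C[3]+ray([u,v],C)[0][0]*z['d'][v,u]; print(X(318,165),X(260,120),X(250,60))
E
```

```text
[[ 436.63287815 -369.05433733   34.        ]
 [ 545.76107349 -413.62739886   34.        ]]
117.88011210928585 -22.217402267160107
c [ 491.19697582 -391.3408681    34.        ]
hook [ 599.42396022 -436.2973806    20.        ] pred [ 601.30642039 -436.31471773   34.        ] along 117.19080211886317 lat -0.6957496160487224
tool shift to c [ 62.29858576  -0.73232227 124.88065811]
[[318.63510914 251.19505405]]
241.02122 275.27414
[ 523.39434163 -404.90977092   33.32018981] [ 469.85465694 -440.53311331   -0.60225952] [ 4.19887601e+02 -4.26916100e+02  1.45937984e-01]<stdin>:6: DeprecationWarning: Arrays of 2-dimensional vectors are deprecated. Use arrays of 3-dimensional vectors instead. (deprecated in NumPy 2.0)
```

Request:
send_rows:
  steps:
    - [[0.03, -0.0005, 0.01], [0, 0, 0], 0]
    - [[0.0625, -0.001, 0.04], [0, 0, 0], 0]
    - [[0.0625, -0.001, 0.08], [0, 0, 0], 0]
    - [[0.0625, -0.001, 0.115], [0, 0, 0], 0]
    - [[0.0625, -0.001, 0.132], [0, 0, 0], 0]
    - [[0.0625, -0.001, 0.138], [0, 0, 0], 0]
    - [[0.0625, -0.001, 0.138], [0, 0, 0], 0]
    - [[0.0625, -0.001, 0.138], [0, 0, 0], 120]
    - [[0.0625, -0.001, 0.138], [0, 0, 0], 220]
    - [[0.0625, -0.001, 0.138], [0, 0, 0], 255]
  grip_force: 60

```text
time_s: 6.18
tcp_pos: [490.7, -392.4, 20.8]
tcp_rot: [-180.0, 0.0, 157.7]
force: [0.2, -0.3, -0.6]
width: 0.378
```

Request:
send_rows:
  steps:
    - [[0, 0, 0], [0, 0, 0], 255]
    - [[0, 0, 0], [0, 0, 0], 255]
    - [[0, 0, 0], [0, 0, 0], 255]
    - [[0, 0, 0], [0, 0, 0], 255]

```text
time_s: 6.68
tcp_pos: [490.7, -392.5, 20.9]
tcp_rot: [-180.0, 0.0, 157.7]
force: [-1.4, 0.2, 6.0]
width: 0.317
```

Request:
send_rows:
  steps:
    - [[0, 0, -0.005], [0, 0, 0], 255]
    - [[0, 0, -0.015], [0, 0, 0], 255]
    - [[0, 0, -0.035], [0, 0, 0], 255]
    - [[0, 0, -0.06], [0, 0, 0], 255]
    - [[0, 0, -0.085], [0, 0, 0], 255]
    - [[0, 0, -0.11], [0, 0, 0], 255]
    - [[0, 0, -0.125], [0, 0, 0], 255]
    - [[0, 0, -0.13], [0, 0, 0], 255]
    - [[0, 0, -0.13], [0, 0, 0], 255]
    - [[0, 0, -0.13], [0, 0, 0], 255]

```text
time_s: 7.92
tcp_pos: [489.9, -391.8, 149.3]
tcp_rot: [180.0, -0.1, 157.7]
force: [-0.4, -0.7, -2.2]
width: 0.316
```

```bash
python3 - <<'E'
from h import *
R,p,o=obsT(); print(o['time_s'],p,o['tcp_rot'],o['force'],o['wrist_torque'])
im,d=arm.camera('side'); cv2.imwrite('pics/s3.png',im); np.savez('s3.npz',im=im,d=d,R=R,p=p)
C=cam('side'); u=np.array([np.cos(np.radians(-22.2)),np.sin(np.radians(-22.2)),0])
hk=p+120*u+[0,0,-1]; print(proj([p,hk],C))
for q in ("gauge","hook"):
    print(q,[(round(r['confidence'],2),[round(float(v)) for v in r['position']]) for r in arm.tip_of(q,'side')])
print(hk)
x,y=proj(hk,C)[0].astype(int)
cv2.imwrite('pics/s3c.png',cv2.resize(im[y-50:y+50,x-90:x+50],None,fx=5,fy=5,interpolation=cv2.INTER_CUBIC)); print(x-90,y-50)
E
```

```text
7.925 [ 489.94810721 -391.80257086  149.31564881] [ 1.79973968e+02 -8.91189897e-02  1.57722359e+02] [-0.37289121 -0.67341086 -2.24247924] [ 0.03357888 -0.00394124  0.02832136]
[[401.79434688 233.92965973]
 [442.3196816  226.81405858]]
gauge [(0.7, [258, -448, -1]), (0.67, [489, -394, 130])]
hook [(0.46, [261, -326, 21]), (0.39, [601, -440, 146]), (0.29, [638, -134, 36])]
[ 601.05257739 -437.14346528  148.31564881]
352 176
```

View pics/s3c.png

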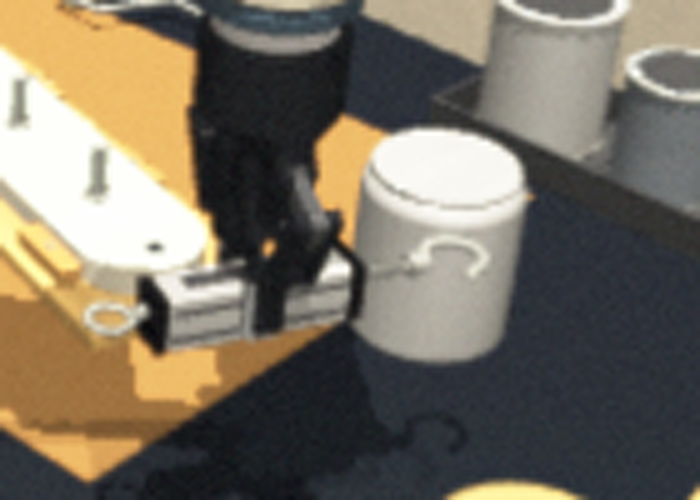

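Balance held, level, rod in, with the hook where predicted. Next: carry it to above the long peg and turn it square.

Request:
send_rows:
  steps:
    - [[0.004, 0.018, 0], [0, 0, -0.5], 255]
    - [[0.014, 0.06, 0], [0, 0, -1.5], 255]
    - [[0.028, 0.115, 0], [0, 0, -2.5], 255]
    - [[0.041, 0.17, 0], [0, 0, -3.5], 255]
    - [[0.054, 0.225, 0], [0, 0, -4.5], 255]
    - [[0.067, 0.28, 0], [0, 0, -5.5], 255]
    - [[0.08, 0.335, 0], [0, 0, -6.5], 255]
    - [[0.093, 0.39, 0], [0, 0, -7.5], 255]
    - [[0.105, 0.44, 0], [0, 0, -8.2], 255]
    - [[0.113, 0.473, 0], [0, 0, -8.7], 255]

```text
time_s: 9.32
tcp_pos: [564.6, 91.5, 150.2]
tcp_rot: [180.0, -0.0, 166.6]
force: [0.8, 0.2, -1.7]
width: 0.321
```

Request:
send_rows:
  steps:
    - [[0.003, 0.01, 0], [0, 0, 0], 255]
    - [[0.003, 0.01, 0], [0, 0, 0], 255]
    - [[0.003, 0.01, 0], [0, 0, 0], 255]
    - [[0.003, 0.01, 0], [0, 0, 0], 255]

```text
time_s: 9.82
tcp_pos: [564.5, 97.7, 150.3]
tcp_rot: [-180.0, -0.0, 166.3]
force: [0.3, -0.5, -2.9]
width: 0.316
```

```bash
cat > chk.py <<'E'
from h import *
import sys
n=sys.argv[1]
R,p,o=obsT(); print(o['time_s'],p,o['tcp_rot'],o['force'])
u=-R[:,0]; hk=p+120*u+[0,0,-1]; print('hook est',hk,'minus peg',hk[:2]-[684.5,77.6])
ur=np.array([.9724,-.2334]); l=np.array([.2334,.9724]); e=hk[:2]-[684.5,77.6]; print('along',e@ur,'left',e@l)
for c in ('side','top'):
    im,d=arm.camera(c); cv2.imwrite(f'pics/{c}{n}.png',im)
    C=cam(c); print(c,'proj hook',proj(hk,C),'pegtop',proj([684.5,77.6,109],C))
    for r in arm.tip_of('hook',c)[:4]: print(round(r['confidence'],2),np.round(r['position']))
    x,y=proj(hk,C)[0].astype(int); k=6 if c=='side' else 8
    x0,y0=x-60,max(y-45,0)
    if c=='top': x0,y0=x-45,max(y-30,0)
    s=(120,90) if c=='side' else (90,70)
    cv2.imwrite(f'pics/{c}{n}c.png',cv2.resize(im[y0:y0+s[1],x0:x0+s[0]],None,fx=k,fy=k,interpolation=cv2.INTER_CUBIC)); print('crop',x0,y0,k)
E
python3 chk.py 4
```

```text
9.825 [564.47355323  97.71471893 150.30262557] [-1.79987584e+02 -7.17666711e-03  1.66346803e+02] [ 0.31652778 -0.52866519 -2.91797141]
hook est [681.08262367  69.38938638 149.28759479] minus peg [-3.41737633 -8.21061362]
along -1.4066995215646008 left -8.781616320578982
side proj hook [[342.03599428 160.60082423]] pegtop [[341.1703636  169.65784032]]
0.49 [ 262. -330.   24.]
0.46 [682.  69. 151.]
crop 282 115 6
top proj hook [[290.3718203  138.93304731]] pegtop [[288.2578558  141.49469587]]
0.66 [ 259. -333.   19.]
crop 245 108 8
```

View pics/side4c.png

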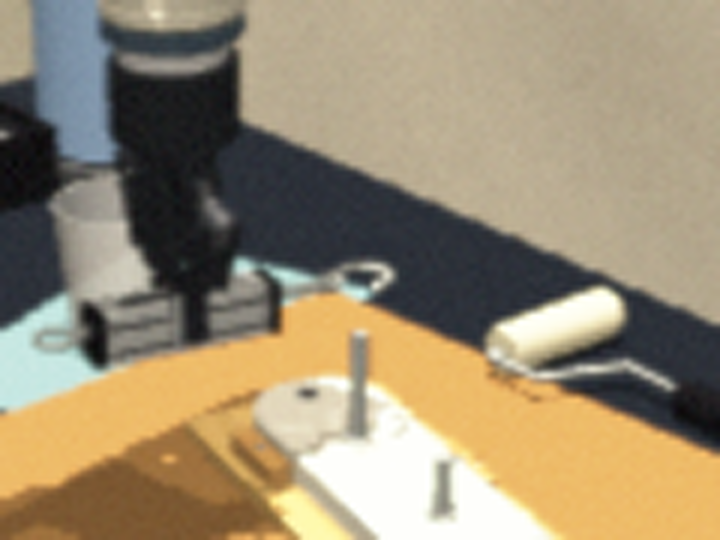

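View pics/top4c.png

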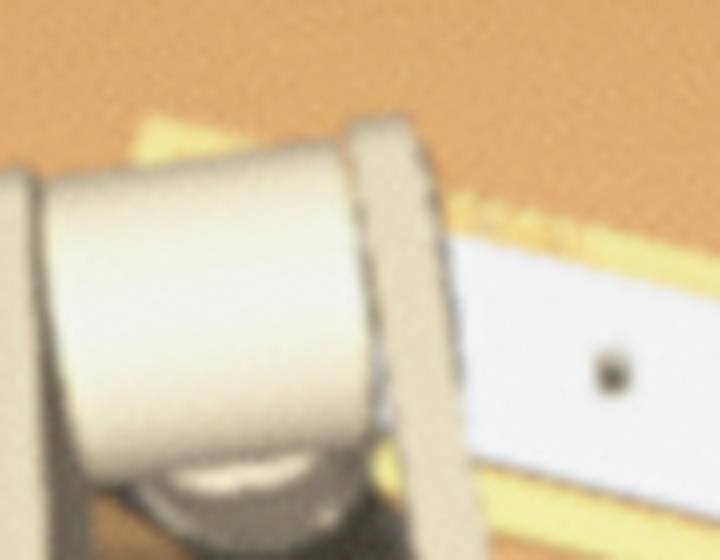

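Request:
send_rows:
  steps:
    - [[-0.001, 0.005, 0], [0, 0, 0], 255]
    - [[-0.0015, 0.009, 0.01], [0, 0, 0], 255]
    - [[-0.0015, 0.009, 0.022], [0, 0, 0], 255]
    - [[-0.0015, 0.009, 0.03], [0, 0, 0], 255]
    - [[-0.0015, 0.009, 0.03], [0, 0, 0], 255]
    - [[-0.0015, 0.009, 0.03], [0, 0, 0], 255]

```text
time_s: 10.78
tcp_pos: [568.3, 107.1, 120.3]
tcp_rot: [180.0, 0.0, 166.4]
force: [-0.1, -0.3, -3.0]
width: 0.317
```

```bash
python3 chk.py 5
```

```text
10.775 [568.27818619 107.14049901 120.32770107] [1.79999082e+02 3.37165143e-03 1.66419697e+02] [-0.06223508 -0.27713408 -3.02236142]
hook est [684.92319955  78.96354374 119.33476264] minus peg [0.42319955 1.36354374]
along 0.09326813603933737 left 1.4246847105705902
side proj hook [[341.04308226 166.96950247]] pegtop [[341.1703636  169.65784032]]
0.55 [688.  77. 121.]
0.52 [ 262. -328.   22.]
0.15 [583. 530.  -2.]
crop 281 121 6
top proj hook [[287.69799179 140.43114189]] pegtop [[288.2578558  141.49469587]]
0.74 [476. 377.  -5.]
0.54 [ 262. -334.   19.]
crop 242 110 8
```

View pics/side5c.png

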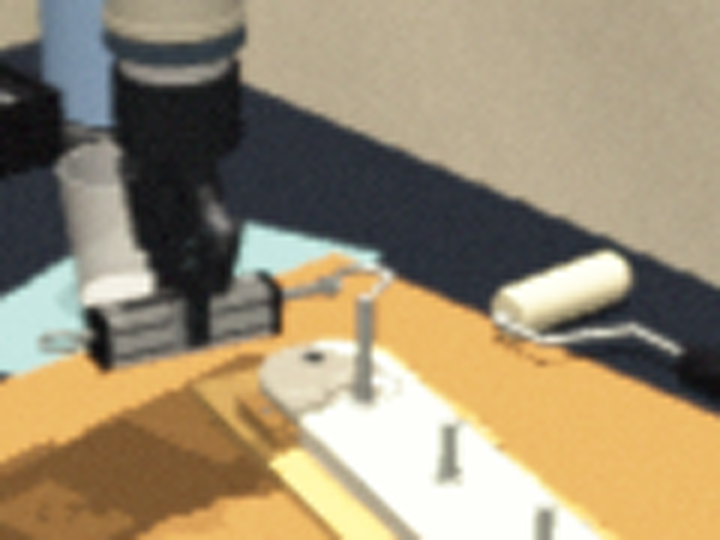

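Request:
send_rows:
  steps:
    - [[0, -0.0015, 0.002], [0, 0, 0], 255]
    - [[0, -0.0015, 0.004], [0, 0, 0], 255]
    - [[0, -0.0015, 0.006], [0, 0, 0], 255]
    - [[0, -0.0015, 0.0075], [0, 0, 0], 255]
    - [[0, -0.0015, 0.009], [0, 0, 0], 255]
    - [[0, -0.0015, 0.01], [0, 0, 0], 255]
    - [[0, -0.0015, 0.01], [0, 0, 0], 255]

```text
time_s: 11.85
tcp_pos: [567.8, 105.7, 110.2]
tcp_rot: [-180.0, -0.0, 166.4]
force: [-0.0, -0.0, -1.7]
width: 0.319
```

```bash
python3 chk.py 6; python3 - <<'E'
import cv2
im=cv2.imread('pics/side6.png')
cv2.imwrite('pics/side6z.png',cv2.resize(im[150:200,310:370],None,fx=12,fy=12,interpolation=cv2.INTER_CUBIC))
E
```

```text
11.85 [567.78634834 105.70235681 110.19039947] [-1.79995848e+02 -7.52230125e-03  1.66425414e+02] [-0.04152585 -0.0080321  -1.67347339]
hook est [684.43417181  77.5370407  109.1746448 ] minus peg [-0.06582819 -0.0629593 ]
along -0.04931663504242434 left -0.07658592779084239
side proj hook [[341.16843376 169.62540524]] pegtop [[341.1703636  169.65784032]]
0.72 [ 728. -343.    0.]
0.67 [ 259. -328.   22.]
0.6 [683.  78. 112.]
crop 281 124 6
top proj hook [[288.2749755  141.49964358]] pegtop [[288.2578558  141.49469587]]
0.45 [ 262. -331.   18.]
crop 243 111 8
```

View pics/side6z.png

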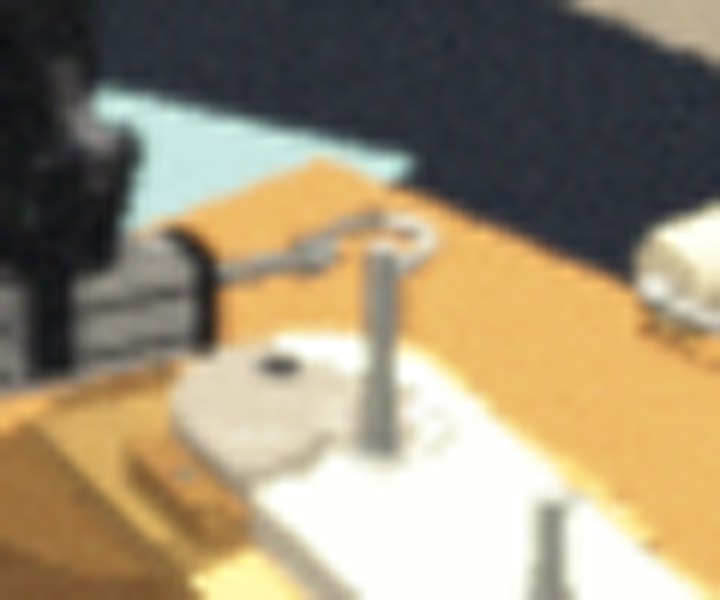

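The hook ring is seen around the peg top with no lateral force. I'll continue down slowly.

Request:
send_rows:
  steps:
    - [[0, 0, 0.002], [0, 0, 0], 255]
    - [[0, 0, 0.004], [0, 0, 0], 255]
    - [[0, 0, 0.006], [0, 0, 0], 255]
    - [[0, 0, 0.008], [0, 0, 0], 255]
    - [[0, 0, 0.01], [0, 0, 0], 255]
    - [[0, 0, 0.01], [0, 0, 0], 255]

```text
time_s: 12.8
tcp_pos: [567.7, 105.7, 100.1]
tcp_rot: [-180.0, -0.0, 166.4]
force: [0.1, -0.1, -2.3]
width: 0.318
```

```bash
python3 chk.py 7; python3 - <<'E'
import cv2
im=cv2.imread('pics/side7.png')
cv2.imwrite('pics/side7z.png',cv2.resize(im[150:200,310:370],None,fx=12,fy=12,interpolation=cv2.INTER_CUBIC))
E
```

```text
12.8 [567.70264494 105.70057549 100.0720304 ] [-1.79991411e+02 -1.84535652e-02  1.66425810e+02] [ 0.12892595 -0.05745128 -2.26699201]
hook est [684.35065816  77.53606738  99.03338134] minus peg [-0.14934184 -0.06393262]
along -0.13029813107502725 left -0.09702446299103651
side proj hook [[341.12546071 172.10808651]] pegtop [[341.1703636  169.65784032]]
0.46 [683.  79. 100.]
0.46 [ 262. -330.   24.]
crop 281 127 6
top proj hook [[288.40119243 142.41826454]] pegtop [[288.2578558  141.49469587]]
0.38 [ 262. -332.   22.]
crop 243 112 8
```

View pics/side7z.png

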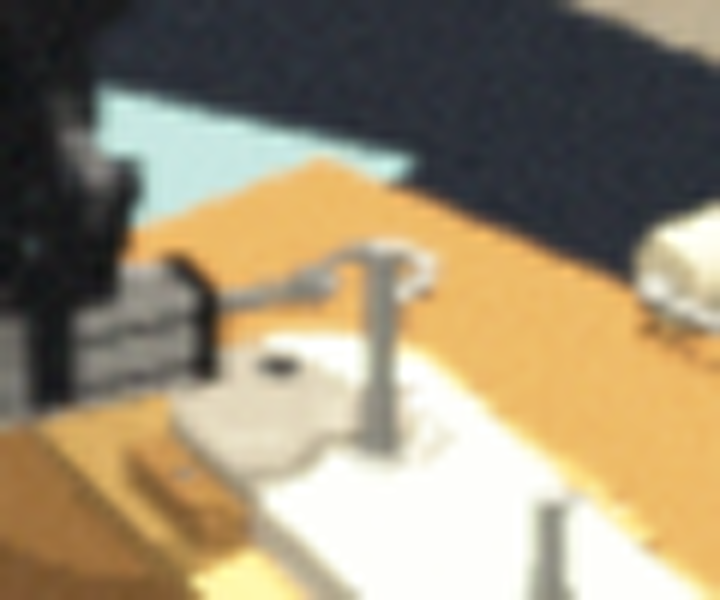

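The peg stands inside the hook bend, no contact force. Down 22 mm more.

Request:
send_rows:
  steps:
    - [[0, 0, 0.003], [0, 0, 0], 255]
    - [[0, 0, 0.006], [0, 0, 0], 255]
    - [[0, 0, 0.009], [0, 0, 0], 255]
    - [[0, 0, 0.012], [0, 0, 0], 255]
    - [[0, 0, 0.015], [0, 0, 0], 255]
    - [[0, 0, 0.018], [0, 0, 0], 255]
    - [[0, 0, 0.02], [0, 0, 0], 255]
    - [[0, 0, 0.022], [0, 0, 0], 255]
    - [[0, 0, 0.022], [0, 0, 0], 255]
    - [[0, 0, 0.022], [0, 0, 0], 255]

```text
time_s: 14.25
tcp_pos: [567.9, 105.7, 78.3]
tcp_rot: [180.0, 0.0, 166.4]
force: [-0.6, -0.6, -1.8]
width: 0.321
```

Request:
send_rows:
  steps:
    - [[0.002, 0, 0], [0, 0, 0], 255]
    - [[0.004, 0, 0], [0, 0, 0], 255]
    - [[0.006, 0, 0], [0, 0, 0], 255]
    - [[0.008, 0, 0], [0, 0, 0], 255]
    - [[0.01, 0, 0], [0, 0, 0], 255]
    - [[0.012, 0, 0], [0, 0, 0], 255]
    - [[0.014, 0, 0], [0, 0, 0], 255]
    - [[0.015, 0, 0], [0, 0, 0], 255]
    - [[0.015, 0, 0], [0, 0, 0], 255]

```text
time_s: 15.38
tcp_pos: [553.4, 109.3, 78.4]
tcp_rot: [180.0, 0.0, 166.4]
force: [2.9, -1.6, -3.0]
width: 0.316
```

```bash
python3 chk.py 8; python3 - <<'E'
import cv2
im=cv2.imread('pics/side8.png')
cv2.imwrite('pics/side8z.png',cv2.resize(im[150:200,300:360],None,fx=12,fy=12,interpolation=cv2.INTER_CUBIC))
E
```

```text
15.375 [553.44473372 109.27441899  78.38000403] [1.79992019e+02 2.73756004e-02 1.66429968e+02] [ 2.85756867 -1.58203032 -3.04113921]
hook est [670.09478305  81.11837694  77.43733936] minus peg [-14.40521695   3.51837694]
along -14.82882214336558 left 0.05909210163216675
side proj hook [[337.54483163 178.08460328]] pegtop [[341.1703636  169.65784032]]
0.65 [ 261. -327.   24.]
0.46 [680.  79.  78.]
crop 277 133 6
top proj hook [[287.46506567 148.49990021]] pegtop [[288.2578558  141.49469587]]
0.63 [ 261. -334.   19.]
crop 242 118 8
```

View pics/side8z.png

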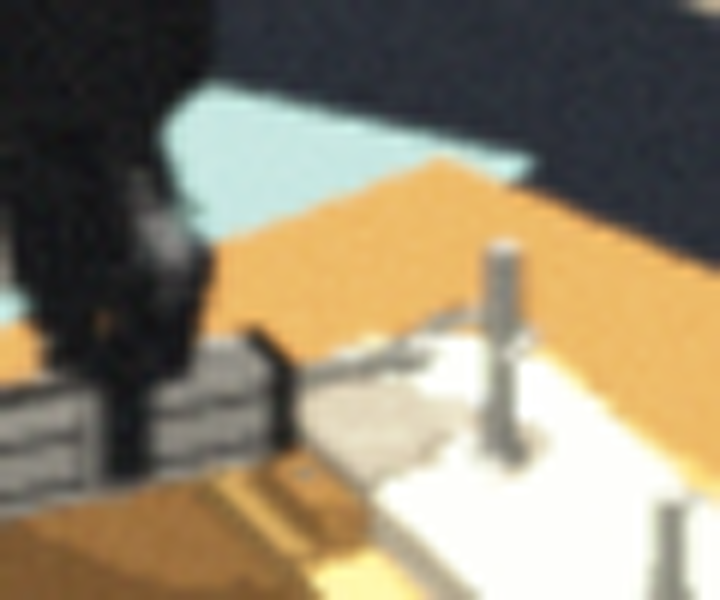

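The hook bears on the peg at about 3.2 N, so the rod is out about 7 mm. Next 22 mm more.

Request:
send_rows:
  steps:
    - [[0.003, 0, 0], [0, 0, 0], 255]
    - [[0.006, 0, 0], [0, 0, 0], 255]
    - [[0.009, 0, 0], [0, 0, 0], 255]
    - [[0.012, 0, 0], [0, 0, 0], 255]
    - [[0.015, 0, 0], [0, 0, 0], 255]
    - [[0.018, 0, 0], [0, 0, 0], 255]
    - [[0.02, 0, 0], [0, 0, 0], 255]
    - [[0.021, 0, 0], [0, 0, 0], 255]
    - [[0.022, 0, 0], [0, 0, 0], 255]
    - [[0.022, 0, 0], [0, 0, 0], 255]

```text
time_s: 16.82
tcp_pos: [532.7, 114.4, 78.6]
tcp_rot: [180.0, 0.1, 166.4]
force: [7.6, -2.6, -2.9]
width: 0.319
```

Request:
send_rows:
  steps:
    - [[0, 0, 0], [0, 0, 0], 255]
    - [[0, 0, 0], [0, 0, 0], 255]

```text
time_s: 17.08
tcp_pos: [532.8, 114.4, 78.6]
tcp_rot: [180.0, 0.1, 166.4]
force: [8.0, -3.0, -2.6]
width: 0.315
```

```bash
python3 chk.py 9; python3 - <<'E'
from h import *
im=cv2.imread('pics/side9.png')
cv2.imwrite('pics/side9z.png',cv2.resize(im[155:195,290:350],None,fx=13,fy=13,interpolation=cv2.INTER_CUBIC))
fs=[]
R,p,o=obsT();w,d=arm.camera('wrist'); cv2.imwrite('pics/w9.png',w)
for i in range(5):
    fs.append(arm.get_obs()['force']); arm.camera('side')
print(np.mean(fs,0),np.std(fs,0))
E
```

```text
17.075 [532.75384401 114.38418816  78.5840199 ] [1.79967132e+02 1.12808005e-01 1.66422629e+02] [ 8.03714083 -2.9971372  -2.63681166]
hook est [649.40007307  86.21325589  77.82028428] minus peg [-35.09992693   8.61325589]
along -36.14150287167595 left 0.1832070808963954
side proj hook [[332.4030172 179.106821 ]] pegtop [[341.1703636  169.65784032]]
0.51 [ 259. -326.   18.]
0.48 [678.  77.  78.]
crop 272 134 6
top proj hook [[285.74432869 154.62667013]] pegtop [[288.2578558  141.49469587]]
0.47 [684.  78.  77.]
0.43 [ 262. -333.   22.]
0.16 [663. -27.  12.]
crop 240 124 8
[ 7.22537566 -2.7391295  -3.52872939] [0.37996154 0.36871994 0.38194866]
```

View pics/side9z.png

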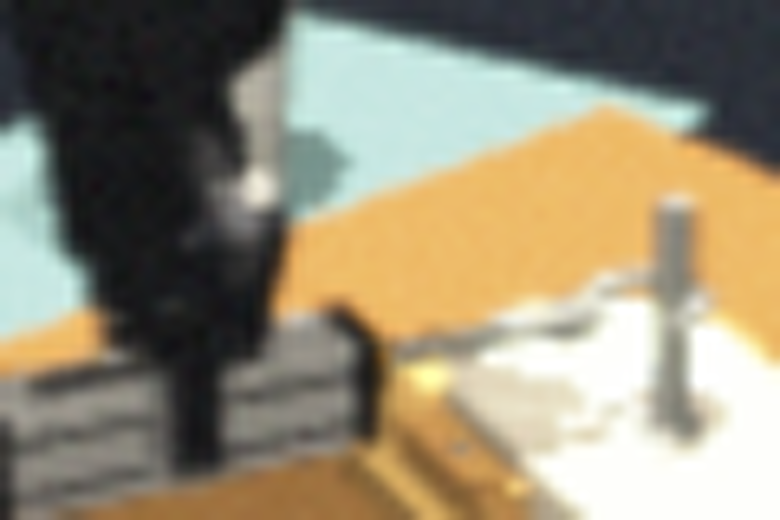

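View pics/w9.png

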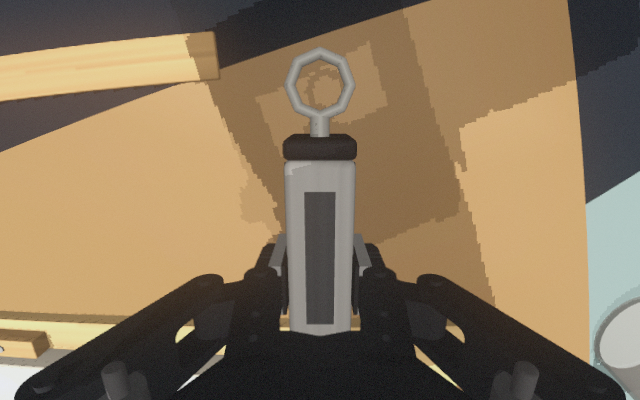

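The wrist picture shows the housing square in the jaws, rear cap edge at (320,135). Now to check for slip and look at the collar closely.

```bash
python3 - <<'E'
from h import *
R,p,o=obsT(); C=cam('wrist',(R,p)); u=-R[:,0]; a=p-60*u; 
for z in (12,13,14,16): print(z,proj(a+[0,0,z],C))
P=p-59*u
im=cv2.imread('pics/side9.png'); Cs=cam('side'); print(proj([p+60*u+[0,0,-1],p+65*u+[0,0,8],p+65*u+[0,0,-10]],Cs))
z=cv2.resize(im[168:190,308:340],None,fx=24,fy=24,interpolation=cv2.INTER_NEAREST); cv2.imwrite('pics/s9n.png',z)
t=cv2.imread('pics/top9.png'); q=proj(p+60*u,cam('top'))[0].astype(int); print(q)
cv2.imwrite('pics/t9n.png',cv2.resize(t[q[1]-35:q[1]+35,q[0]-45:q[0]+45],None,fx=8,fy=8,interpolation=cv2.INTER_CUBIC))
E
```

```text
12 [[318.64057523 138.14788184]]
13 [[318.63451039 138.36561343]]
14 [[318.62833827 138.58720202]]
16 [[318.61566057 139.0423674 ]]
[[317.68387367 182.36224874]
 [318.88580404 179.88724203]
 [318.96648603 184.27483276]]
[280 172]
```

View pics/s9n.png

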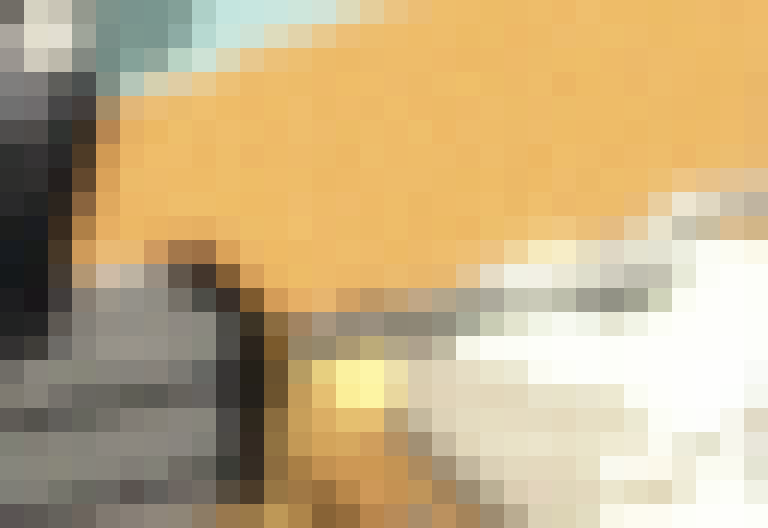

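View pics/t9n.png

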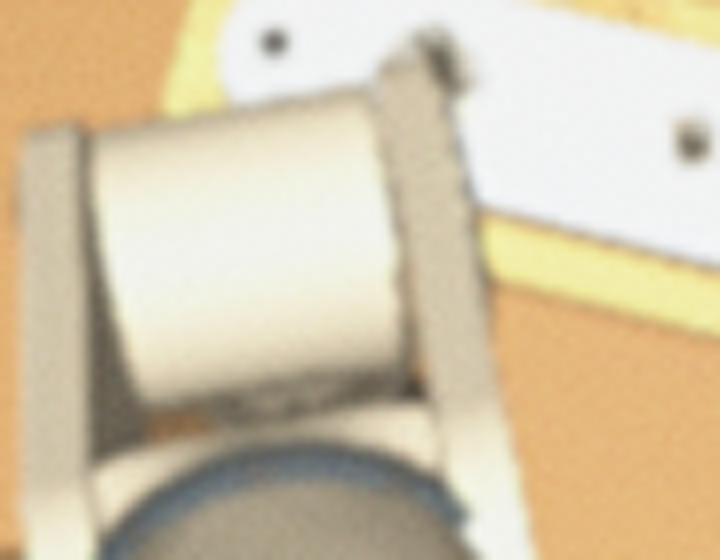

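Force, kinematics and picture agree: the rod is out about 29–30 mm, the grip has not slipped, and a brass sliver about 1–1.5 px (~5 mm) wide shows at the mouth. I'm handing it in.

```bash
python3 - <<'E'
from cell import arm
o=arm.get_obs(); print(o['time_s'],o['force'],o['width']); print(arm.finish_job()); print(arm.get_obs()['force'])
E
```

```text
17.575 [ 7.93761633 -2.54567139 -2.4378808 ] 0.31744119029689283
the job is handed in; nothing more can be done
None
the job is handed in; nothing more can be done
```

I gripped the white balance, lifted it, squared it to the rail and lowered the hook over the long peg without feeling any contact. I then pulled it straight back off the lower edge and handed the job in at 17.6 s with the pull still on. The hand-in gives no verdict, so whether it passed is not confirmed.

**Rod extension:** the wrist force averaged about 7.7 N (8.3 N in the last reading), which means 28–32 mm. The arm's travel gives 29–30.6 mm. The side view shows about 5 mm of brass at the mouth, though only 1–1.5 pixels wide, so it is weak evidence alone.

**Position:**
- **Squareness:** yaw and tilt are within about 0.2°.
- **Hook height:** it sits about 43 mm up the peg.
- **Rail clearance:** the housing rides about 24 mm above the rail's top and in front of it.
- **Grip:** it showed no slip.

**Disagreements and gaps:**
- The rear cap appeared about 1.5–2 mm farther back than the model predicted. That is within calibration error.
- The arm blocked the top camera's view of the hook, so I judged the fit from the side camera, the kinematics and the forces.
- I did not re-measure the other things on the bench. The arm never came near them except when it flew over or beside them.

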